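# Dock the hardware tote behind its gravity catch

### The arm

A 6-joint arm with a two-finger parallel gripper is mounted at the origin on the work surface. World frame = base frame: x ahead of the robot, y to its left, z up, the work surface at z = 0. Lengths are in m, angles in rad, forces in N, time in s.
With the tool pointing down it reaches from about 0.3 to 0.775 m from the base axis. Payload 14.6 kg.
Tool frame: the origin (TCP) lies at the very end of the fingers, on their centre line; the grasp point (between the pads) lies 19 mm behind it; z points along the fingers, y is the line along which they close (so a half turn about z gives the same grasp; the last joint's range is limited). The gripper opens to 94 mm and grips with 3 to 60 N. Pads are 16 mm wide; open, the fingers measure 119 mm over their backs; the gripper's body (75 mm by 177 mm) begins 78 mm behind the grasp point.
Start: joints at [1.113, 0.3, 1.521, -0, 1.321, -0.067], TCP at [0.21, 0.509, 0.205] pointing down, gripper open.
Joint ranges: [-3.03, 3.03], [-0.79, 2.21], [0.23, 2.52], [-1.04, 4.18], [0, 3.07], [-2.55, 2.55]. Speed limits (rad/s): [2.22, 2.22, 2.57, 3.14, 3.14, 3.14].

### API

Orientations are given as [roll, pitch, yaw] about the fixed x, y, z axes, in that order (R = Rz(yaw) Ry(pitch) Rx(roll)).
In Python, from station import * gives the robot as it stands.
- The arm moves only by the tool jog_arm, never from a script. Its argument "rows" is a list of rows, each a list of 3 entries, a list of its own where there are three numbers: the shift along the tool's x, y, z in m, then the turn about the tool's z in degrees, then the finger opening in m, from 0 to 0.094. A call has 1 to 12 rows; each row shifts and turns the commanded pose from where the row before left it, along the tool's axes as they then stand; what a row does not reach is not made up. A row lasts 1/12 s, in which the tool goes at most 41.7 mm and 7.16 degrees, less where a joint would pass 70% of its speed; a pose out of reach is approached as far as the arm can. A call is refused whole if a number of a shift passes 0.0417 or a number of a turn 7.16, either way. A call with a gripper value outside its range is refused whole. The fingers move at their own pace and stop on an object; "squeeze" is the grip in N (left out, the last holds). Time passes only in rows, so rows that do not move let the fingers close. It gives the time, the measured TCP pose, the force, the opening and the grip force at its end, in the units of the state.
- get_obs(): the state, without advancing time (a new reading comes with each control period).
- camera(name): name is "scene" or "top"; returns a dict with "image" (420x560x3 uint8, red, green, blue), "range_z" (420x560 float32, m along the optical axis (not along the pixel's ray), 0 where there is no reading), "K" (3x3 intrinsics, pixels), "world_from_camera" (4x4, takes a point from camera to world coordinates). Camera axes: x right, y up, looking along -z (the intrinsics and any distortion apply to the point x, -y, -z); pixel columns grow to the right and rows downward; lengths in m; the calibration is good to about 2 mm. A picture is of the moment at which its call begins.
- hand_in(): hands the job in; it is judged then, once.
Trained networks look in a picture, given as the dict that the camera call returned (one of the last four; its "shot" number tells which), for a name from the list of things; names that differ only in an ending like _2 or _b are one class to them, and where a whole thing is asked for, a point or a joint stands for the part that bears it (a point fixed in the world has none). Each returns a list of dicts, best first, with "p" (0 to 1); they miss things now and then, are a little off and sometimes report something else, mostly with a low value. They report only what shows in the picture. A call takes as long as a camera call.
- search_frame(label, picture): "at" ([column, row] as shares, 0 to 1, of the picture: columns of its width, rows of its height, amid what is visible of it).
- spot_point(label, picture): "at" ([column, row] as shares, 0 to 1, of the picture: columns of its width, rows of its height: a listed point, or the origin of a listed thing).
The state is a dict: "time_s": time; "qpos": joint angles; "joint_vel": joint speeds; "tau": joint torques, N m; "ee_pos": TCP position; "eef_rot": TCP orientation; "force": force on the tool from outside, world axes, zero at the start; "moment": the same for the moment, N m; "grip_width": finger opening in m; "grip_force": force on a finger pad.
Only numpy, scipy, OpenCV 4.12 (cv2) and the standard library are available. Lean on these libraries where they do the work, as an engineer would, in place of code of your own. Each camera call takes 0.05 s, during which the arm holds its last target. There are 200 camera calls.

### The job

Pick up the dark wooden hardware tote by its handle, bring it gently down to the open end of the docking jig's runway, and slide it low along the runway so that its own front edge lifts the yellow catch, on against the spring bumper until the catch drops behind it; then let it come back to rest on the catch and let go. Do not force it, keep it level, keep the gripper off the jig and its catch, and leave the other things on the bench where they are.

Things in the scene. Friction and masses are not known exactly. Their poses are not given: they have to be found in the camera images.
- tote: Dark walnut tray, 110 (x) x 84 (y) mm, walls 30 mm high, 0.3 to 0.6 kg, brass hardware low inside. Origin: centre of its underside, z up. Across its middle stands a pale handle board, 12 mm thick along x, 56 mm wide along y, top 75 mm above the origin: grip it across the 12 mm, above 50 mm from the origin. Same either way round. Starts on the bench, right of the jig.
- jig: Jig fixed to the bench. +x = push direction (away from the robot), z up; origin at bench level under the runway's centre line. Plywood runway floor: 12 mm up, x -175 to +195 mm, 150 mm wide. Wooden fences with faces at y = +-43.75 mm (1.75 mm play each side) from x = -50 mm on; flared mouth from -85 to -50 mm. With the catch down, nothing is over 66 mm above the bench.
- setdown (a point): Point on the runway floor of the open end, at jig (-115, 0, 12) mm: a tote with its origin here, its x along the jig's x, is clear before the catch, its front just in the flared mouth. A firmly held tote jams when pressed on the floor: hold it 1 to 3 mm clear of the floor while sliding, or push it loosely. Axes as the jig's.
- lips (a point): Point on the runway floor at jig (82, 0, 12) mm, middle of the roofed part: from jig x = 52 to 112 mm aluminium lips reach 8 mm in over the runway from each side, underside 34 mm above its floor, so the tote can only be slid in, low: 4 mm play above its walls. Axes as the jig's.
- dock (a point): Jig point (55, 0, 12) mm. A red end unit, carrying catch and bumper, is clamped s = 0 to 40 mm along +x (s is not measured: feel for it). Tote origin, from this point along x: s - 4 mm, it meets the bumper; about s + 4.5, the catch drops behind it; s + 6.5, the bumper bottoms hard; s, it rests back on the dropped catch.
- bumper_rest (a point): Centre of the bumper's face at s = 0, at jig (106, 18, 29) mm. Black rubber pad, 44 x 22 mm, faces -x, moves 10.5 mm to +x on a spring of 0.6 N/mm, preloaded 3 N: about 5.5 N when the tote is docked, 8 N when the catch drops, 9.5 N at its hard end, plus the tote's sliding friction of 1 to 5 N. Axes as the jig's.
- catch (a joint): Yellow gravity catch, 0.12 kg, at jig y = 33 to 43 mm. 0 = down, grows as it is lifted (rad). Hinge 52 mm up, 42 mm before its toe; toe face at jig x = s, toe bottom 32 mm up. The front edge of a tote on the runway (42 mm up) lifts it by its sloped underside from a tote origin of about x = s - 82 mm on, to 0.25 to 0.3 rad. When the tote has passed it falls to 0 and blocks the way back.
- screwdriver: Orange-handled screwdriver lying on the bench; bystander.
- chisel: Chisel with pale wooden handle, 240 mm long; bystander.
- hammer: Hammer lying on the bench; bystander.
- glue: White glue bottle, 52 mm diameter, 140 mm high, standing; bystander.
- walnut_box: Unfinished open walnut box, 170 x 120 x 50 mm, empty, without handle; bystander.
- tape: Yellow tape measure, 65 x 35 x 60 mm; bystander.
- offcut: Pale wood offcut, 140 x 45 x 20 mm; bystander.

How it is judged:
By the outcome, as a careful person would: the job done as asked, in the order asked, and still so for the second after the job is handed in, with the robot touching nothing.
It also fails if it takes over 67 s, if anything falls off the work surface, if the arm or the gripper's body presses on something with over 40 N, if the wrist force passes 120 N, or if a joint passes its speed limit or range.

## Working session

There is one attempt and no reset: what is moved stays moved. The work goes in short steps, Python scripts to look and compute and a tool call to move; the robot and the scene stay as the last step left them, time stands still between calls to the robot, and variables do not carry over. Pictures are saved under pics/ and viewed, at most 10 in all, crops included, and the job is handed in when it is done.

Besides the shell and the picture viewer there is one more tool, called after "Request:" by a JSON object that holds its "api" and its "payload", one argument or row to a line. jog_arm: Moves the arm, as the interface text tells. Its arguments: {"type":"object","properties":{"rows":{"type":"array","items":{"type":"array"}},"squeeze":{"type":"number"}},"required":["rows"]}

```bash
mkdir -p pics
cat > h.py <<'E'
from station import *
import numpy as np, cv2
def pt(c,col,row,r=1):
    z=c["range_z"]; u=int(round(col)); v=int(round(row))
    p=z[max(v-r,0):v+r+1,max(u-r,0):u+r+1]; p=p[p>0]
    d=np.median(p); return atz(c,col,row,d)
def atz(c,col,row,d):
    K=c["K"]; x=(col-K[0,2])/K[0,0]*d; y=(row-K[1,2])/K[1,1]*d
    return (c["world_from_camera"]@np.array([x,-y,-d,1]))[:3]
def plane(c,col,row,h):
    o=c["world_from_camera"][:3,3]; p=atz(c,col,row,1.0); return o+(p-o)*(h-o[2])/(p[2]-o[2])
def cloud(c):
    K=c["K"]; z=c["range_z"]; v,u=np.indices(z.shape)
    P=np.stack([(u-K[0,2])/K[0,0]*z,-(v-K[1,2])/K[1,1]*z,-z,np.ones_like(z)],-1)
    return (P@c["world_from_camera"].T)[...,:3]
def save(c,n): cv2.imwrite("pics/"+n,cv2.cvtColor(c["image"],cv2.COLOR_RGB2BGR))
E
python3 - <<'E'
from h import *
o=get_obs(); print({k:np.round(o[k],3) for k in o})
for n in ("scene","top"):
    c=camera(n); save(c,n+"0.png"); print(n,c["K"].round(1).tolist(),c["world_from_camera"].round(3).tolist(), [k for k in c])
    for l in ("tote","jig","setdown","lips","dock","bumper_rest","catch"):
        for f in (search_frame,spot_point):
            try:
                r=f(l,c)[:2]
                for q in r: 
                    a=q["at"]; u,v=a[0]*560,a[1]*420
                    print(l,f.__name__,round(q["p"],2),round(u),round(v),pt(c,u,v).round(3))
            except Exception as e: print(l,f.__name__,e)
E
```

```text
{'time_s': np.float64(0.0), 'qpos': array([ 1.113,  0.3  ,  1.522,  0.   ,  1.321, -0.067]), 'joint_vel': array([ 0.001, -0.001,  0.001, -0.   ,  0.001,  0.   ]), 'tau': array([-1.0000e-03, -5.3181e+01, -3.5273e+01,  7.1000e-02,  2.4000e-02,
       -0.0000e+00]), 'ee_pos': array([0.209, 0.508, 0.205]), 'eef_rot': array([-3.14 , -0.   ,  2.751]), 'force': array([0.051, 0.648, 0.244]), 'moment': array([-0.048, -0.017,  0.056]), 'grip_force': np.float64(0.0), 'grip_width': np.float64(0.094)}
scene [[413.3, 0.0, 279.9], [0.0, 413.3, 208.4], [0.0, 0.0, 1.0]] [[0.506, -0.519, 0.689, 1.428], [0.863, 0.301, -0.407, -0.535], [0.004, 0.8, 0.6, 0.861], [0.0, 0.0, 0.0, 1.0]] ['image', 'range_z', 'K', 'world_from_camera', 'shot']
tote call 0.8 193 238 [ 0.471 -0.277  0.03 ]
tote call 0.63 192 240 [ 0.469 -0.281  0.023]
jig call 0.58 313 222 [0.613 0.068 0.052]
jig call 0.15 132 226 [ 0.31  -0.422  0.022]
jig call 0.83 304 221 [0.579 0.056 0.039]
setdown call 0.69 315 223 [0.619 0.071 0.05 ]
setdown call 0.56 283 202 [0.426 0.07  0.012]
setdown call 0.35 325 224 [0.6   0.125 0.011]
lips call 0.8 3
[... 668 characters left out ...]
z', 'K', 'world_from_camera', 'shot']
tote call 0.66 373 234 [ 0.458 -0.278  0.065]
tote call 0.93 370 234 [ 0.461 -0.273  0.048]
jig call 0.69 260 207 [0.544 0.087 0.007]
jig call 0.61 261 210 [0.536 0.083 0.008]
setdown call 0.67 268 240 [0.434 0.057 0.014]
lips call 0.98 259 206 [0.547 0.089 0.012]
lips call 0.73 253 182 [0.626 0.113 0.013]
dock call 0.97 257 206 [0.547 0.098 0.013]
dock call 0.95 254 194 [0.586 0.108 0.01 ]
bumper_rest call 0.9 258 207 [0.542 0.092 0.01 ]
bumper_rest call 0.61 248 176 [0.647 0.132 0.013]
catch call 0.62 244 209 [0.528 0.138 0.041]
catch call it knows: bumper_rest, chisel, dock, glue, hammer, jig, lips, offcut, screwdriver, setdown, tape, tote, walnut_box
```

Run:
```python
from h import *
c=camera("top"); save(c,"t1.png")
im=cv2.imread("pics/t1.png")
cv2.imwrite("pics/t1c.png",cv2.resize(im[130:280,200:420],(792,540),interpolation=cv2.INTER_CUBIC))
P=cloud(c)
# tote handle: points z>.06 near the tote; jig floor edges
m=(np.abs(P[...,0]-.46)<.08)&(np.abs(P[...,1]+.277)<.08)
for lo,hi in((.067,.085),(.024,.036)):
    k=m&(P[...,2]>lo)&(P[...,2]<hi); q=P[k]; r=cv2.minAreaRect(q[:,:2].astype(np.float32)*1000); print(lo,len(q),q.mean(0).round(4),r)
# jig: height mask, PCA
m=(P[...,0]>.3)&(P[...,0]<.8)&(P[...,1]>-.07)&(P[...,1]<.26)
for lo,hi in((.008,.016),(.03,.07)):
    k=m&(P[...,2]>lo)&(P[...,2]<hi); n,L,s,_=cv2.connectedComponentsWithStats(k.astype(np.uint8))
    for i in range(1,n):
        if s[i,4]>60:
            q=P[L==i]; r=cv2.minAreaRect(q[:,:2].astype(np.float32)*1000); print(lo,s[i].tolist(),q.mean(0).round(4),[np.round(a,1) for a in r])
```

```text
0.067 72 [ 0.4644 -0.2756  0.074 ] ((464.52630615234375, -275.83966064453125), (56.768123626708984, 13.058807373046875), 76.88115692138672)
0.024 244 [ 0.4638 -0.2758  0.0295] ((464.66253662109375, -276.12030029296875), (84.98238372802734, 110.66474914550781), 78.77852630615234)
0.008 [233, 150, 59, 115, 2285] [0.5142 0.0809 0.0117] [array([546.5,  91.1]), array([366.9, 149.7]), np.float64(13.3)]
0.008 [271, 175, 15, 52, 160] [0.5709 0.0285 0.0116] [array([566.9,  27.9]), array([175.9,  16.1]), np.float64(13.2)]
0.03 [227, 147, 43, 23, 397] [0.7041 0.1323 0.047 ] [array([699.9, 127.9]), array([ 50.6, 140.4]), np.float64(15.1)]
0.03 [230, 169, 20, 69, 464] [0.5547 0.1469 0.0441] [array([554.6, 146.6]), array([231.3,  37.5]), np.float64(13.3)]
0.03 [263, 169, 23, 61, 315] [0.5753 0.0468 0.0446] [array([566.1,  43.4]), array([207.2,  24.5]), np.float64(17.4)]
```

View pics/t1c.png

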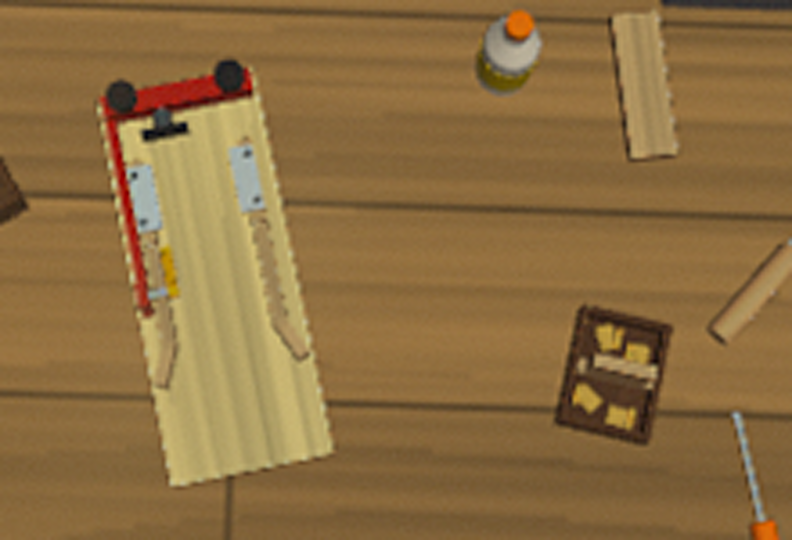

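View pics/scene0.png

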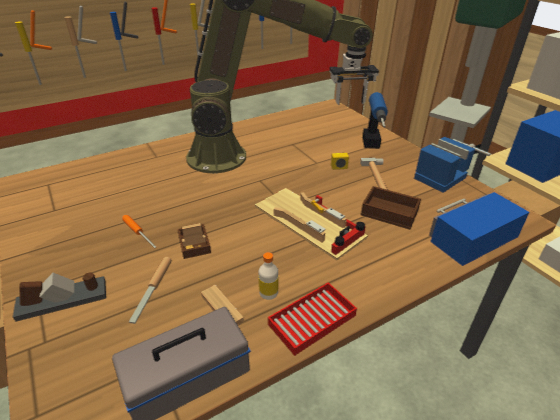

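The top crop shows the jig at crop (220,290), its open end at the bottom and the catch on its left. The tote is at crop (613,373) with clear space around it. The depth fits match the given sizes: the jig is at yaw 13.3° with its origin near (0.537, 0.089), and the tote is at (0.4646, -0.276) with yaw about -11.5°.

Request:
{"api": "jog_arm", "payload": {
  "rows": [
    [[0,0,0],6.6,0.05],
    [[0,0,0],6.6,0.05],
    [[0,0,0],6.6,0.05],
    [[0,0,0],6.6,0.05],
    [[0,0,0],6.6,0.05],
    [[0,0,0],6.6,0.05],
    [[0,0,0],6.6,0.05],
    [[0,0,0],6.6,0.05],
    [[0,0,0],6.6,0.05],
    [[0,0,0],6.6,0.05],
    [[0,0,0],6.6,0.05],
    [[0,0,0],6.5,0.05]
  ],
  "squeeze": 20
}}

```text
time_s: 2.45
ee_pos: [0.2095, 0.5085, 0.2054]
eef_rot: [-3.142, 0.0, 1.365]
force: [1.0, 0.1, -0.1]
grip_width: 0.0498
grip_force: 0.0
```

Request:
{"api": "jog_arm", "payload": {
  "rows": [
    [[-0.03,0.017,0],0,0.05],
    [[-0.03,0.017,0],0,0.05],
    [[-0.03,0.017,0],0,0.05],
    [[-0.03,0.017,0],0,0.05],
    [[-0.03,0.017,0],0,0.05],
    [[-0.03,0.017,0],0,0.05],
    [[-0.03,0.017,0],0,0.05],
    [[-0.03,0.017,0],0,0.05],
    [[-0.03,0.017,0],0,0.05],
    [[-0.03,0.017,0],0,0.05],
    [[-0.03,0.017,0],0,0.05],
    [[-0.03,0.017,0],0,0.05]
  ]
}}

```text
time_s: 3.45
ee_pos: [0.3378, 0.1135, 0.2057]
eef_rot: [3.141, -0.0, 1.37]
force: [0.9, 0.4, 0.1]
grip_width: 0.0499
grip_force: 0.0
```

Request:
{"api": "jog_arm", "payload": {
  "rows": [
    [[-0.03,0.017,0],0,0.05],
    [[-0.03,0.017,0],0,0.05],
    [[-0.03,0.017,0],0,0.05],
    [[-0.03,0.017,0],0,0.05],
    [[-0.03,0.017,0],0,0.05],
    [[-0.03,0.017,0],0,0.05],
    [[-0.03,0.017,0],0,0.05],
    [[-0.03,0.017,0],0,0.05],
    [[-0.03,0.017,0],0,0.05],
    [[-0.02,0.01,0],0,0.05],
    [[0,0,0],0,0.05],
    [[0,0,0],0,0.05]
  ]
}}

```text
time_s: 4.45
ee_pos: [0.4395, -0.2021, 0.205]
eef_rot: [-3.141, -0.0, 1.369]
force: [0.3, -0.1, -0.4]
grip_width: 0.0503
grip_force: 0.0
```

Request:
{"api": "jog_arm", "payload": {
  "rows": [
    [[-0.0225,0.013,0],0,0.05],
    [[-0.0225,0.013,0],0,0.05],
    [[-0.0225,0.013,0],0,0.05],
    [[0,0,0.012],0,0.05],
    [[0,0,0.02],0,0.05],
    [[0,0,0.025],0,0.05],
    [[0,0,0.025],0,0.05],
    [[0,0,0.018],0,0.05],
    [[0,0,0.01],0,0.05],
    [[0,0,0],0,0.05],
    [[0,0,0],0,0.05]
  ]
}}

```text
time_s: 5.37
ee_pos: [0.4647, -0.275, 0.0962]
eef_rot: [3.141, 0.0, 1.371]
force: [0.3, 0.6, 0.9]
grip_width: 0.0502
grip_force: 0.0
```

Run:
```python
from h import *
c=camera("scene"); im=cv2.cvtColor(c["image"],cv2.COLOR_RGB2BGR)
cv2.imwrite("pics/s2.png",cv2.resize(im[140:300,100:340],(792,528),interpolation=cv2.INTER_CUBIC)); print(get_obs()["ee_pos"])
```

```text
[ 0.46500073 -0.27535672  0.09674002]
```

View pics/s2.png

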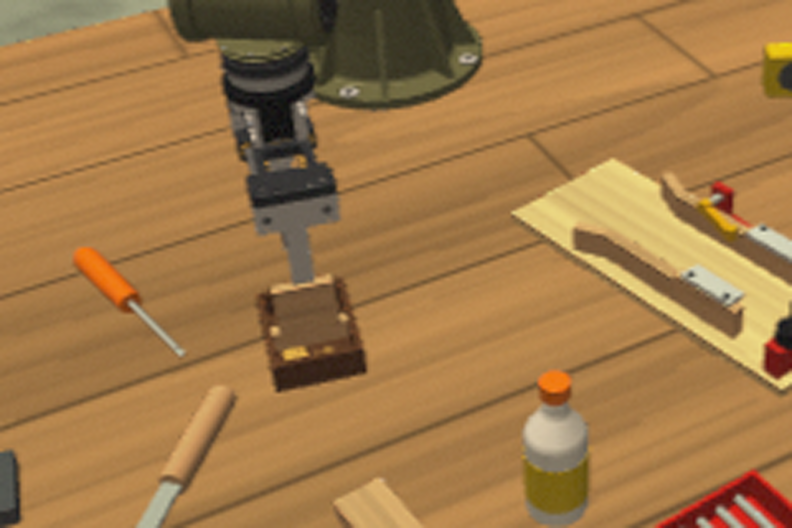

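The gripper is centred above the tote's handle (crop (302,285)) and aligned with it. I'll lower it, grip and lift.

Request:
{"api": "jog_arm", "payload": {
  "rows": [
    [[0,0,0.012],0,0.05],
    [[0,0,0.015],0,0.05],
    [[0,0,0.013],0,0.05],
    [[0,0,0.01],0,0.05],
    [[0,0,0],0,0.05],
    [[0,0,0],0,0.03],
    [[0,0,0],0,0.02],
    [[0,0,0],0,0.01],
    [[0,0,0],0,0.0],
    [[0,0,0],0,0.0],
    [[0,0,0],0,0.0],
    [[0,0,0],0,0.0]
  ],
  "squeeze": 20
}}

```text
time_s: 6.42
ee_pos: [0.4646, -0.2756, 0.0457]
eef_rot: [3.141, 0.0, 1.37]
force: [0.0, 0.5, 2.2]
grip_width: 0.0119
grip_force: 20.0
```

```bash
python3 -c "
from h import *
o=get_obs(); print(o['ee_pos'],o['eef_rot'],o['force'],o['moment'],o['grip_width'],o['grip_force'])"
```

```text
[ 0.46456932 -0.27555179  0.04571401] [3.14117963e+00 1.48064540e-04 1.37022099e+00] [0.00593621 0.4624852  2.21387866] [-0.00460087  0.18421844 -0.09893307] 0.01186236717847264 19.998086392879486
```

Request:
{"api": "jog_arm", "payload": {
  "rows": [
    [[0,0,-0.004],0,0.0],
    [[0,0,-0.01],0,0.0],
    [[0,0,-0.016],0,0.0],
    [[0,0,-0.02],0,0.0],
    [[0,0,-0.02],0,0.0],
    [[0,0,-0.016],-3,0.0],
    [[0,0,-0.01],-5,0.0],
    [[0,0,-0.004],-6,0.0],
    [[0,0,0],-6,0.0],
    [[0,0,0],-4.8,0.0],
    [[0,0,0],0,0.0],
    [[0,0,0],0,0.0]
  ],
  "squeeze": 25
}}

```text
time_s: 7.42
ee_pos: [0.4644, -0.2754, 0.1458]
eef_rot: [3.142, 0.0, 1.8]
force: [-0.3, 0.7, -3.8]
grip_width: 0.0115
grip_force: 25.0
```

Run:
```python
from h import *
c=camera("top"); P=cloud(c); o=get_obs(); print({k:np.round(o[k],4) for k in ('ee_pos','eef_rot','force','moment')})
# refine jig: floor edges + fence inner faces
yaw=np.deg2rad(13.3); R=np.array([[np.cos(yaw),np.sin(yaw)],[-np.sin(yaw),np.cos(yaw)]])
j=(P[...,:2]-np.array([.5368,.0888]))@R.T*1000; z=P[...,2]*1000
fl=(z>7)&(z<17)
for x in range(-165,-90,12):
    k=fl&(abs(j[...,0]-x)<6)&(abs(j[...,1])<90); print(x,'edges',j[k][:,1].min().round(1),j[k][:,1].max().round(1))
k=fl&(abs(j[...,1])<60)&(j[...,0]<-100)&(j[...,0]>-200);print('near edge',j[k][:,0].min())
for x in range(-45,50,12):
    k=(abs(j[...,0]-x)<6)&(z>36)&(z<60)
    a=j[k&(j[...,1]>0)&(j[...,1]<80)][:,1]; b=j[k&(j[...,1]<0)&(j[...,1]>-80)][:,1]; print(x,'L',a.min().round(1) if len(a) else 0,'R',b.max().round(1) if len(b) else 0)
# tote
m=(np.abs(P[...,0]-o['ee_pos'][0])<.09)&(np.abs(P[...,1]-o['ee_pos'][1])<.09)&(z>122)&(z<140)
q=P[m]; print(len(q),q.mean(0),cv2.minAreaRect(q[:,:2].astype(np.float32)*1000))
```

```text
{'ee_pos': array([ 0.4643, -0.2754,  0.1457]), 'eef_rot': array([-3.1415e+00, -1.0000e-04,  1.7999e+00]), 'force': array([-0.8757,  0.3668, -2.1254]), 'moment': array([-0.0437,  0.1036, -0.0101])}
-165 edges -73.5 72.9
-153 edges -79.5 89.5
-141 edges -75.1 85.3
-129 edges -74.4 74.2
-117 edges -73.8 74.0
-105 edges -74.5 74.7
-93 edges -74.7 75.0
near edge -199.94263865895965
-45 L 44.2 R -43.8
-33 L 45.5 R -43.9
-21 L 45.4 R -45.2
-9 L 33.4 R -44.0
3 L 33.9 R -44.0
15 L 33.4 R -44.2
27 L 33.7 R -44.8
39 L 35.5 R -44.1
50 [ 0.49880376 -0.23537996  0.1297281 ] ((500.4859619140625, -234.25491333007812), (25.347963333129883, 48.31474685668945), 57.75204849243164)
```

Request:
{"api": "jog_arm", "payload": {
  "rows": [
    [[0.01,0.001,0],0,0.0],
    [[0.025,0.003,0],0,0.0],
    [[0.035,0.004,0],0,0.0],
    [[0.038,0.004,0],0,0.0],
    [[0.038,0.004,0],0,0.0],
    [[0.038,0.004,0],0,0.0],
    [[0.038,0.004,0],0,0.0],
    [[0.038,0.005,0],0,0.0],
    [[0.035,0.004,0],-0.2,0.0],
    [[0.025,0.003,0],0,0.0],
    [[0.012,0.001,0],0,0.0],
    [[0.006,0.001,0],0,0.0]
  ]
}}

```text
time_s: 8.47
ee_pos: [0.4226, 0.0641, 0.1456]
eef_rot: [3.141, -0.0, 1.807]
force: [-0.6, -0.6, -3.2]
grip_width: 0.0116
grip_force: 25.0
```

Request:
{"api": "jog_arm", "payload": {
  "rows": [
    [[0,0,0],0,0.0],
    [[0,0,0],0,0.0],
    [[0,0,0.008],0,0.0],
    [[0,0,0.012],0,0.0],
    [[0,0,0.015],0,0.0],
    [[0,0,0.015],0,0.0],
    [[0,0,0.01],0,0.0],
    [[0,0,0.005],0,0.0],
    [[0,0,0],0,0.0],
    [[0,0,0],0,0.0]
  ]
}}

```text
time_s: 9.3
ee_pos: [0.4237, 0.0619, 0.0806]
eef_rot: [3.142, -0.0, 1.806]
force: [-0.3, 0.2, -3.5]
grip_width: 0.0119
grip_force: 25.0
```

Run:
```python
from h import *
o=get_obs(); print({k:np.round(o[k],4) for k in ('ee_pos','eef_rot','force','moment')})
c=camera("top"); im=cv2.cvtColor(c["image"],cv2.COLOR_RGB2BGR)
s=camera("scene"); i2=cv2.cvtColor(s["image"],cv2.COLOR_RGB2BGR)
a=cv2.resize(im[150:290,200:330],(390,420),interpolation=cv2.INTER_CUBIC); b=cv2.resize(i2[140:280,240:370],(390,420),interpolation=cv2.INTER_CUBIC)
cv2.imwrite("pics/p3.png",np.hstack([a,b]))
```

```text
{'ee_pos': array([0.4237, 0.0619, 0.0806]), 'eef_rot': array([ 3.1416, -0.    ,  1.806 ]), 'force': array([-0.2875,  0.2258, -3.4821]), 'moment': array([-0.0588,  0.0502,  0.0257])}
```

View pics/p3.png

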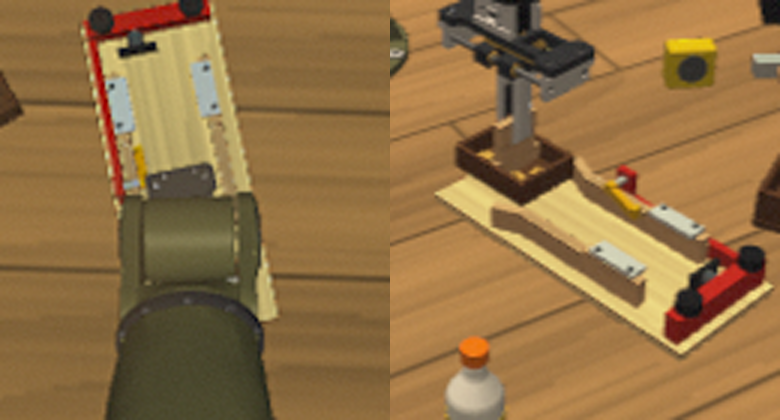

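The tote hangs level above the open end in front of the flared mouth, at about (515,160) in the right half. I'll check its lateral position in the jig frame with the scene camera.

```bash
cat >> h.py <<'E'
yaw=np.deg2rad(13.3); R=np.array([[np.cos(yaw),np.sin(yaw)],[-np.sin(yaw),np.cos(yaw)]])
O=np.array([.5368,.0888])
def jig(p): return (np.asarray(p)[...,:2]-O)@R.T*1000
E
python3 - <<'E'
from h import *
s=camera("scene"); P=cloud(s); j=jig(P); z=P[...,2]*1000
t=jig(get_obs()['ee_pos']); print('tcp jig',t)
d=j-t
k=(abs(d[...,0])<65)&(abs(d[...,1])<55)&(z>60)&(z<69)
q=d[k]; r=cv2.minAreaRect(q.astype(np.float32)); print(len(q),r, q.min(0),q.max(0), z[k].mean())
for x in (-45,-33,-21): 
    k=(abs(j[...,0]-x)<6)&(z>36)&(z<60)
    a=j[k&(j[...,1]>25)&(j[...,1]<80)][:,1]; b=j[k&(j[...,1]<-25)&(j[...,1]>-80)][:,1]; print(x,'L',a.min(),'R',b.max())
fl=(z>7)&(z<17)&(abs(j[...,1])<90)
for x in (-100,-88): 
    q=j[fl&(abs(j[...,0]-x)<5)][:,1]; print(x,q.min(),q.max())
E
```

```text
tcp jig [-1.16057203e+02  4.61286109e-02]
204 ((-0.48204803466796875, -1.9649085998535156), (114.248291015625, 88.33053588867188), 0.30750662088394165) [-57.57671036 -46.34492622] [56.57403766 42.28824982] 64.57933905248866
-45 L 39.46059431985406 R -47.29236504599788
-33 L 42.69449364997352 R -44.25139456502713
-21 L 40.842262613532895 R -44.741079153408705
-100 -75.32107762122682 -20.177016647028786
-88 -76.34250400655965 56.893912231117916
```

Request:
{"api": "jog_arm", "payload": {
  "rows": [
    [[0,0,0.005],0,0.0],
    [[0,0,0.005],0,0.0],
    [[0,0,0.004],0,0.0],
    [[0,0,0.003],0,0.0],
    [[0,0,0.002],0,0.0],
    [[0,0,0.001],0,0.0],
    [[0,0,0.001],0,0.0],
    [[0,0,0],0,0.0],
    [[0,0,0],0,0.0]
  ]
}}

```text
time_s: 10.2
ee_pos: [0.4235, 0.0622, 0.0595]
eef_rot: [3.142, 0.0, 1.807]
force: [-0.3, 0.3, -2.6]
grip_width: 0.0118
grip_force: 25.0
```

Request:
{"api": "jog_arm", "payload": {
  "rows": [
    [[0,0.002,0],0,0.0],
    [[0,0.004,0],0,0.0],
    [[0,0.004,0],0,0.0],
    [[0,0.004,0],0,0.0],
    [[0,0.003,0],0,0.0],
    [[0,0.002,0],0,0.0],
    [[0,0.001,0],0,0.0],
    [[0,0,0],0,0.0]
  ]
}}

```text
time_s: 10.87
ee_pos: [0.443, 0.0669, 0.0594]
eef_rot: [-3.142, -0.0, 1.807]
force: [0.2, -0.7, -3.3]
grip_width: 0.0116
grip_force: 25.0
```

```bash
cat > st.py <<'E'
from h import *
o=get_obs(); print({k:np.round(o[k],4) for k in ('ee_pos','eef_rot','force','moment','time_s')}, 'jig',jig(o['ee_pos']).round(2),'Fjig',(R@o['force'][:2]).round(2))
E
python3 st.py
```

```text
{'ee_pos': array([0.443 , 0.0669, 0.0594]), 'eef_rot': array([-3.1415, -0.    ,  1.8066]), 'force': array([ 0.2395, -0.7265, -3.255 ]), 'moment': array([-0.0717,  0.0163, -0.0006]), 'time_s': np.float64(10.8667)} jig [-96.3    0.25] Fjig [ 0.07 -0.76]
```

Request:
{"api": "jog_arm", "payload": {
  "rows": [
    [[0,0.002,0],0.2,0.0],
    [[0,0.004,0],0,0.0],
    [[0,0.005,0],0,0.0],
    [[0,0.005,0],0,0.0],
    [[0,0.004,0],0,0.0],
    [[0,0.003,0],0,0.0],
    [[0,0.002,0],0,0.0],
    [[0,0,0],0,0.0],
    [[0,0,0],0,0.0]
  ]
}}

```text
time_s: 11.62
ee_pos: [0.4672, 0.0726, 0.0593]
eef_rot: [-3.141, -0.0, 1.803]
force: [-0.4, -0.2, -4.2]
grip_width: 0.0119
grip_force: 25.0
```

```bash
python3 st.py
```

```text
{'ee_pos': array([0.4672, 0.0726, 0.0593]), 'eef_rot': array([-3.1413, -0.    ,  1.8031]), 'force': array([-0.4214, -0.1795, -4.1846]), 'moment': array([-0.1062,  0.023 , -0.0323]), 'time_s': np.float64(11.6167)} jig [-71.5    0.26] Fjig [-0.45 -0.08]
```

Request:
{"api": "jog_arm", "payload": {
  "rows": [
    [[0,0.002,0],0,0.0],
    [[0,0.004,0],0,0.0],
    [[0,0.005,0],0,0.0],
    [[0,0.005,0],0,0.0],
    [[0,0.004,0],0,0.0],
    [[0,0.003,0],0,0.0],
    [[0,0.002,0],0,0.0],
    [[0,0,0],0,0.0],
    [[0,0,0],0,0.0]
  ]
}}

```text
time_s: 12.37
ee_pos: [0.4915, 0.0784, 0.0592]
eef_rot: [-3.141, -0.0, 1.803]
force: [1.0, 1.3, -6.7]
grip_width: 0.0117
grip_force: 25.0
```

```bash
python3 st.py
python3 - <<'E'
from h import *
s=camera("scene"); i2=cv2.cvtColor(s["image"],cv2.COLOR_RGB2BGR)
cv2.imwrite("pics/p4.png",cv2.resize(i2[160:270,240:380],(700,550),interpolation=cv2.INTER_CUBIC))
E
```

```text
{'ee_pos': array([0.4915, 0.0784, 0.0592]), 'eef_rot': array([-3.1413e+00, -1.0000e-04,  1.8031e+00]), 'force': array([ 0.994 ,  1.3385, -6.7418]), 'moment': array([-0.0719,  0.029 ,  0.0274]), 'time_s': np.float64(12.3667)} jig [-46.52   0.33] Fjig [1.28 1.07]
```

View pics/p4.png

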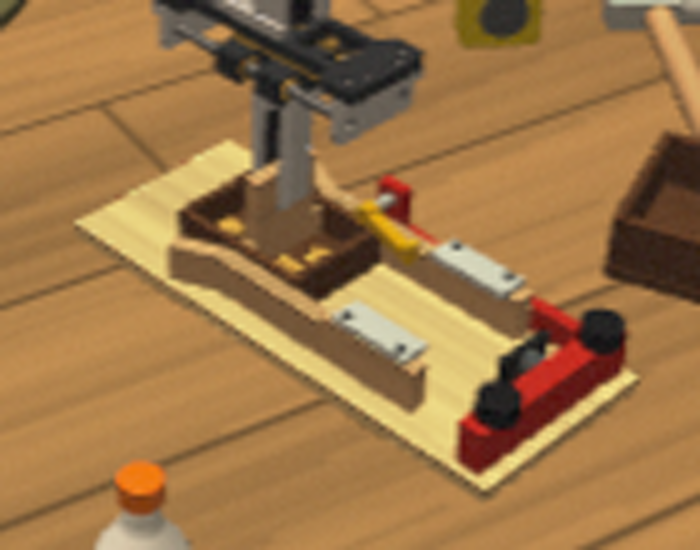

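The tote is between the fences, with its front edge at about (330,270) and just reaching the yellow catch. The load of about 3 N fits the catch being lifted, so I'll go on.

Request:
{"api": "jog_arm", "payload": {
  "rows": [
    [[0,0.002,-0.0005],0,0.0],
    [[0,0.003,0],0,0.0],
    [[0,0.004,0],0,0.0],
    [[0,0.004,0],0,0.0],
    [[0,0.004,0],0,0.0],
    [[0,0.004,0],0,0.0],
    [[0,0.003,0],0,0.0],
    [[0,0.001,0],0,0.0],
    [[0,0,0],0,0.0]
  ]
}}

```text
time_s: 13.17
ee_pos: [0.5162, 0.0842, 0.0599]
eef_rot: [3.141, -0.0, 1.803]
force: [0.3, -0.7, -4.0]
grip_width: 0.0118
grip_force: 25.0
```

```bash
python3 st.py
```

```text
{'ee_pos': array([0.5162, 0.0842, 0.0599]), 'eef_rot': array([ 3.1413, -0.    ,  1.8031]), 'force': array([ 0.3066, -0.7266, -4.0335]), 'moment': array([-0.0815, -0.0391, -0.0475]), 'time_s': np.float64(13.1667)} jig [-21.12   0.28] Fjig [ 0.13 -0.78]
```

Request:
{"api": "jog_arm", "payload": {
  "rows": [
    [[0,0.002,0],0,0.0],
    [[0,0.003,0],0,0.0],
    [[0,0.004,0],0,0.0],
    [[0,0.004,0],0,0.0],
    [[0,0.004,0],0,0.0],
    [[0,0.004,0],0,0.0],
    [[0,0.003,0],0,0.0],
    [[0,0.001,0],0,0.0],
    [[0,0,0],0,0.0]
  ]
}}

```text
time_s: 13.92
ee_pos: [0.5404, 0.0899, 0.0599]
eef_rot: [3.141, -0.0, 1.803]
force: [0.6, -0.2, -2.7]
grip_width: 0.0116
grip_force: 25.0
```

```bash
python3 st.py
```

```text
{'ee_pos': array([0.5404, 0.0899, 0.0599]), 'eef_rot': array([ 3.1415, -0.    ,  1.803 ]), 'force': array([ 0.6279, -0.2029, -2.6798]), 'moment': array([-0.0236, -0.0346, -0.0354]), 'time_s': np.float64(13.9167)} jig [3.81 0.27] Fjig [ 0.56 -0.34]
```

```bash
cat > catch.py <<'E'
from h import *
for n in ("scene","top"):
    c=camera(n); P=cloud(c); j=jig(P); z=P[...,2]*1000
    h=cv2.cvtColor(c["image"],cv2.COLOR_RGB2HSV); 
    near=(j[...,1]>25)&(j[...,1]<55)&(j[...,0]>-70)&(j[...,0]<60)&(z>25)
    k=near&(h[...,0]>20)&(h[...,0]<32)&(h[...,1]>190)&(h[...,2]>110)
    if k.sum(): 
        q=j[k]; print(n,'yellow',k.sum(),'x',q[:,0].min().round(),q[:,0].max().round()); i=np.argsort(q[:,0]); print([(round(a),round(b)) for a,b in zip(q[i,0][::3],z[k][i][::3])])
    k=(j[...,0]>85)&(j[...,0]<175)&(abs(j[...,1]-18)<20)&(z>20)&(z<45)&(h[...,2]<60); 
    if k.sum(): print(n,'pad x',np.percentile(j[k][:,0],[0,10,50,90]).round(1),k.sum())
    save(c,n+"_last.png")
E
python3 catch.py
```

```text
scene yellow 28 x 1.0 42.0
[(1, 55), (9, 55), (12, 57), (16, 54), (18, 54), (24, 49), (26, 56), (30, 52), (39, 50), (42, 53)]
scene pad x [148.5 148.9 150.7 153.2] 30
top pad x [143.1 143.5 147.  150.6] 30
```

Request:
{"api": "jog_arm", "payload": {
  "rows": [
    [[0,0.002,0],0,0.0],
    [[0,0.003,0],0,0.0],
    [[0,0.004,0],0,0.0],
    [[0,0.004,0],0,0.0],
    [[0,0.004,0],0,0.0],
    [[0,0.004,0],0,0.0],
    [[0,0.003,0],0,0.0],
    [[0,0.001,0],0,0.0],
    [[0,0,0],0,0.0]
  ]
}}

```text
time_s: 14.77
ee_pos: [0.5648, 0.0957, 0.0599]
eef_rot: [3.141, 0.0, 1.803]
force: [0.7, 0.0, -3.9]
grip_width: 0.0118
grip_force: 25.0
```

```bash
python3 st.py; python3 catch.py
```

```text
{'ee_pos': array([0.5648, 0.0957, 0.0599]), 'eef_rot': array([3.1414, 0.    , 1.8031]), 'force': array([ 0.7159,  0.0141, -3.9335]), 'moment': array([-0.0465, -0.0491, -0.0115]), 'time_s': np.float64(14.7667)} jig [28.85  0.25] Fjig [ 0.7  -0.15]
scene yellow 9 x 26.0 42.0
[(26, 51), (38, 55), (38, 60)]
scene pad x [ 85.3 148.9 150.6 152.5] 32
top pad x [162.7 162.7 162.7 162.7] 1
```

Request:
{"api": "jog_arm", "payload": {
  "rows": [
    [[0,0.002,0],0,0.0],
    [[0,0.003,0],0,0.0],
    [[0,0.004,0],0,0.0],
    [[0,0.004,0],0,0.0],
    [[0,0.004,0],0,0.0],
    [[0,0.004,0],0,0.0],
    [[0,0.003,0],0,0.0],
    [[0,0.001,0],0,0.0],
    [[0,0,0],0,0.0]
  ]
}}

```text
time_s: 15.62
ee_pos: [0.5891, 0.1015, 0.0598]
eef_rot: [3.141, 0.0, 1.803]
force: [1.4, 0.4, -4.8]
grip_width: 0.0119
grip_force: 25.0
```

```bash
python3 st.py; python3 catch.py
```

```text
{'ee_pos': array([0.5891, 0.1015, 0.0598]), 'eef_rot': array([3.1415e+00, 1.0000e-04, 1.8032e+00]), 'force': array([ 1.4322,  0.3768, -4.7807]), 'moment': array([-0.0234, -0.1263, -0.0031]), 'time_s': np.float64(15.6167)} jig [53.82  0.28] Fjig [1.48 0.04]
scene pad x [ 85.7 106.7 109.5 152.2] 64
```

Request:
{"api": "jog_arm", "payload": {
  "rows": [
    [[0,0.002,0],0,0.0],
    [[0,0.004,0],0,0.0],
    [[0,0.004,0],0,0.0],
    [[0,0.004,0],0,0.0],
    [[0,0.004,0],0,0.0],
    [[0,0.003,0],0,0.0],
    [[0,0.001,0],0,0.0],
    [[0,0,0],0,0.0],
    [[0,0,0],0,0.0]
  ]
}}

```text
time_s: 16.47
ee_pos: [0.6103, 0.1064, 0.0599]
eef_rot: [3.142, 0.0, 1.803]
force: [0.1, 0.3, -4.3]
grip_width: 0.012
grip_force: 25.0
```

```bash
python3 st.py; python3 catch.py; python3 -c "
import cv2
i=cv2.imread('pics/scene_last.png');cv2.imwrite('pics/p5.png',cv2.resize(i[160:270,240:380],(700,550),interpolation=cv2.INTER_CUBIC))"
```

```text
{'ee_pos': array([0.6103, 0.1064, 0.0599]), 'eef_rot': array([3.1415, 0.    , 1.803 ]), 'force': array([ 0.0714,  0.2918, -4.2722]), 'moment': array([-0.1143, -0.1081, -0.0571]), 'time_s': np.float64(16.4667)} jig [75.59  0.25] Fjig [0.14 0.27]
scene yellow 16 x -5.0 17.0
[(-5, 60), (-2, 56), (3, 54), (8, 56), (13, 54), (17, 57)]
scene pad x [ 88.4  95.6 130.3 151.6] 97
```

View pics/p5.png

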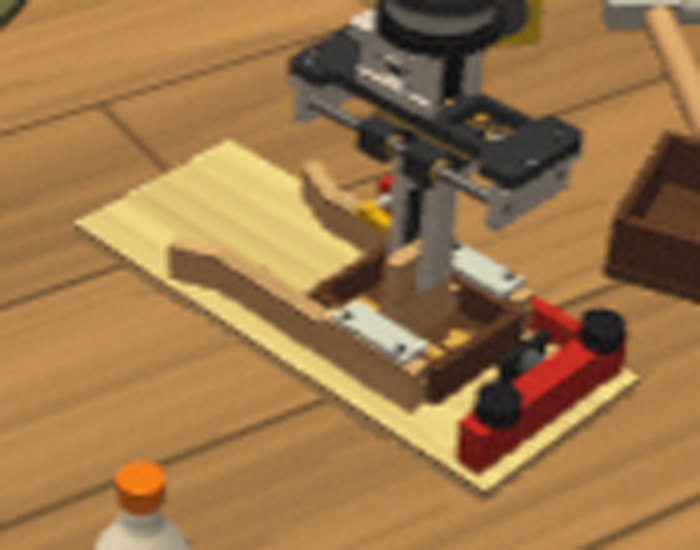

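The tote is under the lips with its front at about (440,380), roughly 12 mm short of the bumper. The catch rides on its left wall. Next come small steps.

Request:
{"api": "jog_arm", "payload": {
  "rows": [
    [[0,0.001,0],0,0.0],
    [[0,0.002,0],0,0.0],
    [[0,0.002,0],0,0.0],
    [[0,0.002,0],0,0.0],
    [[0,0.001,0],0,0.0],
    [[0,0,0],0,0.0],
    [[0,0,0],0,0.0]
  ],
  "squeeze": 40
}}

```text
time_s: 17.15
ee_pos: [0.6182, 0.1083, 0.0599]
eef_rot: [3.141, 0.0, 1.803]
force: [0.3, 0.1, -4.2]
grip_width: 0.0117
grip_force: 40.0
```

```bash
python3 st.py
```

```text
{'ee_pos': array([0.6182, 0.1083, 0.0599]), 'eef_rot': array([3.1414, 0.    , 1.803 ]), 'force': array([ 0.3186,  0.1464, -4.1939]), 'moment': array([-0.058 , -0.0778, -0.0068]), 'time_s': np.float64(17.15)} jig [83.69  0.27] Fjig [0.34 0.07]
```

Request:
{"api": "jog_arm", "payload": {
  "rows": [
    [[0,0.001,0],0,0.0],
    [[0,0.001,0],0,0.0],
    [[0,0,0],0,0.0],
    [[0,0,0],0,0.0]
  ]
}}

```text
time_s: 17.48
ee_pos: [0.6201, 0.1088, 0.06]
eef_rot: [3.141, 0.0, 1.803]
force: [0.8, -0.0, -4.1]
grip_width: 0.0118
grip_force: 40.0
```

Request:
{"api": "jog_arm", "payload": {
  "rows": [
    [[0,0.001,0],0,0.0],
    [[0,0.001,0],0,0.0],
    [[0,0,0],0,0.0],
    [[0,0,0],0,0.0]
  ]
}}

```text
time_s: 17.82
ee_pos: [0.6221, 0.1092, 0.0599]
eef_rot: [3.141, 0.0, 1.803]
force: [-0.4, -0.3, -4.0]
grip_width: 0.0116
grip_force: 40.0
```

Request:
{"api": "jog_arm", "payload": {
  "rows": [
    [[0,0.001,0],0,0.0],
    [[0,0.001,0],0,0.0],
    [[0,0,0],0,0.0],
    [[0,0,0],0,0.0]
  ]
}}

```text
time_s: 18.15
ee_pos: [0.624, 0.1097, 0.0599]
eef_rot: [3.141, 0.0, 1.803]
force: [0.3, -0.1, -4.2]
grip_width: 0.0119
grip_force: 40.0
```

```bash
python3 st.py
```

```text
{'ee_pos': array([0.624 , 0.1097, 0.0599]), 'eef_rot': array([3.1415, 0.    , 1.8031]), 'force': array([ 0.3174, -0.0533, -4.1703]), 'moment': array([-0.1366, -0.0902,  0.0189]), 'time_s': np.float64(18.15)} jig [89.66  0.29] Fjig [ 0.3  -0.12]
```

Not touching yet (jig x 89.7). I'll keep going in 1 mm steps.

Request:
{"api": "jog_arm", "payload": {
  "rows": [
    [[0,0.001,0],0,0.0],
    [[0,0,0],0,0.0],
    [[0,0,0],0,0.0]
  ]
}}

```text
time_s: 18.4
ee_pos: [0.6247, 0.1098, 0.0599]
eef_rot: [-3.141, -0.0, 1.803]
force: [-2.9, -1.0, -3.9]
grip_width: 0.012
grip_force: 40.0
```

Request:
{"api": "jog_arm", "payload": {
  "rows": [
    [[0,0.001,0],0,0.0],
    [[0,0,0],0,0.0],
    [[0,0,0],0,0.0]
  ]
}}

```text
time_s: 18.65
ee_pos: [0.6257, 0.1101, 0.0599]
eef_rot: [-3.141, 0.0, 1.803]
force: [-4.3, -1.3, -1.3]
grip_width: 0.0117
grip_force: 40.0
```

Request:
{"api": "jog_arm", "payload": {
  "rows": [
    [[0,0.001,0],0,0.0],
    [[0,0,0],0,0.0],
    [[0,0,0],0,0.0]
  ]
}}

```text
time_s: 18.9
ee_pos: [0.6267, 0.1103, 0.0599]
eef_rot: [-3.141, 0.0, 1.803]
force: [-4.9, -2.8, -2.1]
grip_width: 0.0113
grip_force: 40.0
```

```bash
python3 st.py; python3 catch.py
```

```text
{'ee_pos': array([0.6267, 0.1103, 0.0599]), 'eef_rot': array([-3.1413,  0.    ,  1.8031]), 'force': array([-4.9498, -2.7547, -2.0738]), 'moment': array([-0.4568,  0.8481,  0.0717]), 'time_s': np.float64(18.9)} jig [92.48  0.23] Fjig [-5.45 -1.54]
scene yellow 28 x -8.0 36.0
[(-8, 56), (0, 58), (3, 58), (7, 57), (10, 54), (14, 55), (19, 55), (25, 54), (29, 55), (36, 60)]
scene pad x [103.9 113.  149.7 154.4] 67
```

Request:
{"api": "jog_arm", "payload": {
  "rows": [
    [[0,0.001,0],0,0.0],
    [[0,0.001,0],0,0.0],
    [[0,0,0],0,0.0],
    [[0,0,0],0,0.0]
  ]
}}

```text
time_s: 19.33
ee_pos: [0.6286, 0.1108, 0.0599]
eef_rot: [-3.141, 0.0, 1.803]
force: [-5.3, -1.7, -2.0]
grip_width: 0.0115
grip_force: 40.0
```

Request:
{"api": "jog_arm", "payload": {
  "rows": [
    [[0,0.001,0],0,0.0],
    [[0,0.001,0],0,0.0],
    [[0,0,0],0,0.0],
    [[0,0,0],0,0.0]
  ]
}}

```text
time_s: 19.67
ee_pos: [0.6305, 0.1112, 0.0599]
eef_rot: [-3.141, 0.0, 1.803]
force: [-5.6, -3.2, -0.9]
grip_width: 0.0121
grip_force: 40.0
```

```bash
python3 st.py; python3 catch.py
```

```text
{'ee_pos': array([0.6305, 0.1112, 0.0599]), 'eef_rot': array([-3.1408,  0.    ,  1.8031]), 'force': array([-5.598 , -3.2452, -0.9111]), 'moment': array([-0.5962,  1.2253,  0.0951]), 'time_s': np.float64(19.6667)} jig [96.31  0.24] Fjig [-6.19 -1.87]
scene yellow 30 x -6.0 40.0
[(-6, 58), (-3, 51), (2, 55), (8, 53), (12, 56), (14, 54), (21, 54), (27, 56), (32, 56), (35, 56)]
scene pad x [107.1 112.1 149.3 157.4] 65
```

Request:
{"api": "jog_arm", "payload": {
  "rows": [
    [[0,0.001,0],0,0.0],
    [[0,0.001,0],0,0.0],
    [[0,0,0],0,0.0],
    [[0,0,0],0,0.0]
  ]
}}

```text
time_s: 20.1
ee_pos: [0.6323, 0.1116, 0.0599]
eef_rot: [-3.14, 0.0, 1.803]
force: [-7.4, -2.9, -0.1]
grip_width: 0.0118
grip_force: 40.0
```

```bash
python3 st.py; python3 catch.py
```

```text
{'ee_pos': array([0.6323, 0.1116, 0.0599]), 'eef_rot': array([-3.1404,  0.    ,  1.8031]), 'force': array([-7.3646, -2.859 , -0.1316]), 'moment': array([-0.6614,  1.521 ,  0.1417]), 'time_s': np.float64(20.1)} jig [98.16  0.23] Fjig [-7.82 -1.09]
scene yellow 31 x -4.0 39.0
[(-4, 58), (-1, 57), (3, 51), (7, 53), (14, 52), (19, 44), (22, 50), (25, 43), (29, 44), (34, 47), (39, 47)]
scene pad x [109.4 115.4 152.4 158.9] 62
```

The catch reading fell from about 55 mm to 44–47 mm at the toe end, so it looks dropped. I'll wait a moment and look.

Request:
{"api": "jog_arm", "payload": {
  "rows": [
    [[0,0.0003,0],0,0.0],
    [[0,0,0],0,0.0],
    [[0,0,0],0,0.0]
  ]
}}

```text
time_s: 20.45
ee_pos: [0.6326, 0.1116, 0.06]
eef_rot: [-3.14, 0.0, 1.803]
force: [-7.1, -2.6, 0.2]
grip_width: 0.0115
grip_force: 40.0
```

```bash
python3 st.py; python3 catch.py; python3 -c "
import cv2
i=cv2.imread('pics/scene_last.png');cv2.imwrite('pics/p6.png',cv2.resize(i[175:255,280:380],(750,600),interpolation=cv2.INTER_CUBIC))"
```

```text
{'ee_pos': array([0.6326, 0.1116, 0.06  ]), 'eef_rot': array([-3.1404e+00,  1.0000e-04,  1.8031e+00]), 'force': array([-7.1111, -2.5954,  0.1867]), 'moment': array([-0.6667,  1.5331,  0.0695]), 'time_s': np.float64(20.45)} jig [98.44  0.2 ] Fjig [-7.52 -0.89]
scene yellow 35 x -4.0 38.0
[(-4, 55), (-2, 61), (2, 56), (6, 52), (10, 51), (14, 47), (17, 48), (20, 47), (24, 46), (27, 42), (31, 43), (38, 46)]
scene pad x [109.3 115.1 153.2 159.3] 67
```

View pics/p6.png

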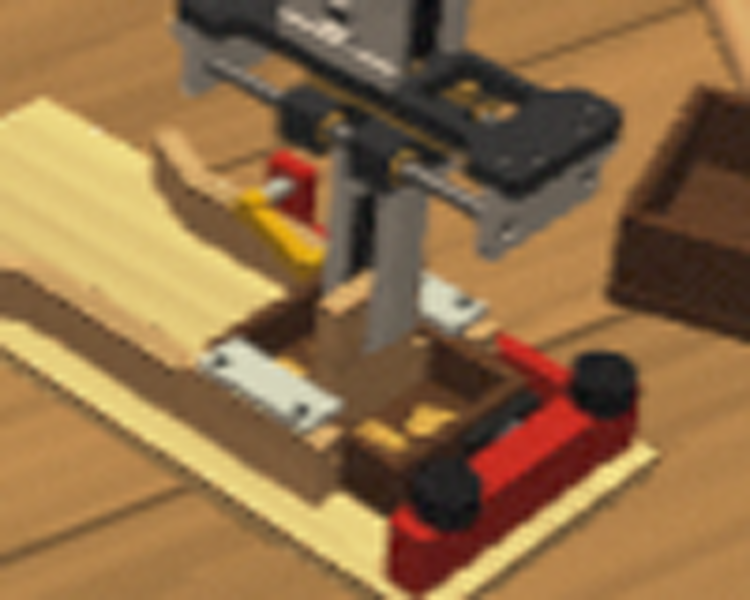

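The catch is down, its yellow bar sloping to about (305,260) right behind the tote's rear wall, and the bumper is compressed. I'll ease the tote back.

Request:
{"api": "jog_arm", "payload": {
  "rows": [
    [[0,-0.001,0],0,0.0],
    [[0,-0.001,0],0,0.0],
    [[0,0,0],0,0.0],
    [[0,0,0],0,0.0]
  ]
}}

```text
time_s: 20.88
ee_pos: [0.6307, 0.1112, 0.06]
eef_rot: [-3.141, 0.0, 1.803]
force: [-7.0, -3.4, -1.4]
grip_width: 0.0119
grip_force: 40.0
```

Request:
{"api": "jog_arm", "payload": {
  "rows": [
    [[0,-0.001,0],0,0.0],
    [[0,-0.0005,0],0,0.0],
    [[0,0,0],0,0.0],
    [[0,0,0],0,0.0]
  ]
}}

```text
time_s: 21.22
ee_pos: [0.6293, 0.1109, 0.0599]
eef_rot: [-3.141, 0.0, 1.803]
force: [-5.5, -1.8, -1.5]
grip_width: 0.0119
grip_force: 40.0
```

```bash
python3 st.py; python3 catch.py
```

```text
{'ee_pos': array([0.6293, 0.1109, 0.0599]), 'eef_rot': array([-3.141 ,  0.    ,  1.8031]), 'force': array([-5.4861, -1.7884, -1.4656]), 'moment': array([-0.5997,  1.1903,  0.1061]), 'time_s': np.float64(21.2167)} jig [95.12  0.26] Fjig [-5.75 -0.48]
scene yellow 34 x -5.0 39.0
[(-5, 59), (-2, 55), (1, 58), (5, 53), (8, 52), (12, 52), (15, 53), (19, 48), (22, 47), (25, 44), (29, 44), (39, 46)]
scene pad x [105.2 112.9 149.7 156.5] 69
```

Request:
{"api": "jog_arm", "payload": {
  "rows": [
    [[0,-0.0005,0],0,0.0],
    [[0,0,0],0,0.0],
    [[0,0,0],0,0.0]
  ]
}}

```text
time_s: 21.57
ee_pos: [0.6289, 0.1108, 0.0599]
eef_rot: [-3.141, 0.0, 1.803]
force: [-5.0, -3.1, 0.1]
grip_width: 0.012
grip_force: 40.0
```

```bash
python3 st.py
```

```text
{'ee_pos': array([0.6289, 0.1108, 0.0599]), 'eef_rot': array([-3.141 ,  0.    ,  1.8031]), 'force': array([-4.9616, -3.1018,  0.0657]), 'moment': array([-0.5273,  1.148 ,  0.0447]), 'time_s': np.float64(21.5667)} jig [94.66  0.24] Fjig [-5.54 -1.88]
```

Request:
{"api": "jog_arm", "payload": {
  "rows": [
    [[0,-0.0005,0],0,0.0],
    [[0,0,0],0,0.0],
    [[0,0,0],0,0.0]
  ]
}}

```text
time_s: 21.82
ee_pos: [0.6284, 0.1107, 0.0599]
eef_rot: [-3.141, -0.0, 1.803]
force: [-5.4, -2.4, -1.1]
grip_width: 0.0119
grip_force: 40.0
```

Request:
{"api": "jog_arm", "payload": {
  "rows": [
    [[0,-0.0005,0],0,0.0],
    [[0,0,0],0,0.0],
    [[0,0,0],0,0.0]
  ]
}}

```text
time_s: 22.07
ee_pos: [0.6283, 0.1107, 0.0599]
eef_rot: [3.141, 0.0, 1.803]
force: [-0.4, -1.2, -4.3]
grip_width: 0.0117
grip_force: 40.0
```

```bash
python3 st.py
```

```text
{'ee_pos': array([0.6283, 0.1107, 0.0599]), 'eef_rot': array([3.1411, 0.    , 1.8031]), 'force': array([-0.4432, -1.1945, -4.2589]), 'moment': array([-0.3814,  0.3543,  0.0515]), 'time_s': np.float64(22.0667)} jig [94.05  0.26] Fjig [-0.71 -1.06]
```

The force fell from 5.8 to 0.7 N, so the catch now carries the tote. Next I'll lower it the last 2 mm onto the floor.

Request:
{"api": "jog_arm", "payload": {
  "rows": [
    [[0,0,0.0005],0,0.0],
    [[0,0,0.0005],0,0.0],
    [[0,0,0],0,0.0],
    [[0,0,0],0,0.0]
  ]
}}

```text
time_s: 22.4
ee_pos: [0.6282, 0.1107, 0.0592]
eef_rot: [3.141, -0.0, 1.803]
force: [-3.8, -0.9, 0.7]
grip_width: 0.0117
grip_force: 40.0
```

Request:
{"api": "jog_arm", "payload": {
  "rows": [
    [[0,0,0.0005],0,0.0],
    [[0,0,0],0,0.0],
    [[0,0,0],0,0.0]
  ]
}}

```text
time_s: 22.65
ee_pos: [0.6282, 0.1107, 0.0586]
eef_rot: [3.141, -0.0, 1.803]
force: [-2.4, -0.7, 1.3]
grip_width: 0.012
grip_force: 40.0
```

Request:
{"api": "jog_arm", "payload": {
  "rows": [
    [[0,0,0.0005],0,0.0],
    [[0,0,0],0,0.0],
    [[0,0,0],0,0.0]
  ]
}}

```text
time_s: 22.9
ee_pos: [0.6282, 0.1107, 0.058]
eef_rot: [3.141, -0.0, 1.803]
force: [-0.6, -0.7, 1.2]
grip_width: 0.0116
grip_force: 40.0
```

```bash
python3 st.py; python3 catch.py
```

```text
{'ee_pos': array([0.6282, 0.1107, 0.058 ]), 'eef_rot': array([ 3.1413e+00, -1.0000e-04,  1.8031e+00]), 'force': array([-0.6007, -0.6913,  1.1775]), 'moment': array([0.0026, 0.412 , 0.0609]), 'time_s': np.float64(22.9)} jig [93.97  0.33] Fjig [-0.74 -0.53]
scene yellow 29 x -7.0 36.0
[(-7, 56), (-2, 57), (2, 51), (10, 54), (13, 50), (17, 48), (22, 47), (24, 44), (28, 41), (36, 47)]
scene pad x [105.2 110.8 149.4 155.5] 65
```

Request:
{"api": "jog_arm", "payload": {
  "rows": [
    [[0,0,0.0003],0,0.0],
    [[0,0,0],0,0.0],
    [[0,0,0],0,0.0]
  ],
  "squeeze": 10
}}

```text
time_s: 23.25
ee_pos: [0.6282, 0.1107, 0.0579]
eef_rot: [3.141, 0.0, 1.803]
force: [-2.7, -0.3, 4.5]
grip_width: 0.0124
grip_force: 10.0
```

Request:
{"api": "jog_arm", "payload": {
  "rows": [
    [[0,0,0],0,0.0],
    [[0,0,0],0,0.0]
  ],
  "squeeze": 3
}}

```text
time_s: 23.42
ee_pos: [0.6282, 0.1107, 0.0579]
eef_rot: [3.141, 0.0, 1.803]
force: [-3.2, 0.6, 5.7]
grip_width: 0.0121
grip_force: 3.0
```

Request:
{"api": "jog_arm", "payload": {
  "rows": [
    [[0,0,0],0,0.016],
    [[0,0,0],0,0.02],
    [[0,0,0],0,0.03],
    [[0,0,0],0,0.035],
    [[0,0,0],0,0.035],
    [[0,0,0],0,0.035]
  ]
}}

```text
time_s: 23.92
ee_pos: [0.6281, 0.1107, 0.0575]
eef_rot: [-3.142, -0.0, 1.803]
force: [0.0, -0.3, -0.5]
grip_width: 0.0348
grip_force: 0.0
```

```bash
python3 st.py
```

```text
{'ee_pos': array([0.6281, 0.1107, 0.0575]), 'eef_rot': array([-3.1416, -0.    ,  1.8031]), 'force': array([ 0.0294, -0.2666, -0.5223]), 'moment': array([-0.0433,  0.0276, -0.0281]), 'time_s': np.float64(23.9167)} jig [93.88  0.29] Fjig [-0.03 -0.27]
```

Released, with no force left. I'll retreat straight up, then back toward the robot, and look.

Request:
{"api": "jog_arm", "payload": {
  "rows": [
    [[0,0,-0.004],0,0.035],
    [[0,0,-0.01],0,0.035],
    [[0,0,-0.02],0,0.035],
    [[0,0,-0.03],0,0.035],
    [[0,0,-0.03],0,0.035],
    [[0,0,-0.03],0,0.035],
    [[0,0,-0.03],0,0.035],
    [[0,0,-0.02],0,0.035],
    [[0,-0.02,-0.01],0,0.035],
    [[0,-0.03,0],0,0.035],
    [[0,-0.03,0],0,0.035],
    [[0,-0.03,0],0,0.035]
  ]
}}

```text
time_s: 24.92
ee_pos: [0.5196, 0.0851, 0.2425]
eef_rot: [3.141, 0.0, 1.803]
force: [0.7, -1.0, -0.3]
grip_width: 0.0351
grip_force: 0.0
```

Request:
{"api": "jog_arm", "payload": {
  "rows": [
    [[0,-0.03,0],0,0.035],
    [[0,-0.03,0],0,0.035],
    [[0,-0.03,0],0,0.035],
    [[0,-0.02,0],0,0.035],
    [[0,-0.01,0],0,0.035],
    [[0,0,0],0,0.035],
    [[0,0,0],0,0.035],
    [[0,0,0],0,0.035]
  ]
}}

```text
time_s: 25.58
ee_pos: [0.4052, 0.0579, 0.2419]
eef_rot: [3.141, 0.0, 1.803]
force: [0.5, -0.3, 1.4]
grip_width: 0.0349
grip_force: 0.0
```

```bash
python3 st.py; python3 catch.py; python3 -c "
import cv2
i=cv2.imread('pics/scene_last.png');a=cv2.resize(i[170:260,270:370],(400,360),interpolation=cv2.INTER_CUBIC)
i=cv2.imread('pics/top_last.png');b=cv2.resize(i[130:220,210:310],(400,360),interpolation=cv2.INTER_CUBIC)
cv2.imwrite('pics/p7.png',cv2.hconcat([a,b]))"
```

```text
{'ee_pos': array([0.4052, 0.0579, 0.2419]), 'eef_rot': array([3.1412, 0.    , 1.8031]), 'force': array([ 0.4917, -0.289 ,  1.3804]), 'moment': array([-0.0782,  0.0501, -0.0343]), 'time_s': np.float64(25.5833)} jig [-135.21    0.18] Fjig [ 0.41 -0.39]
scene yellow 31 x -4.0 40.0
[(-4, 59), (-2, 56), (1, 58), (6, 54), (10, 52), (16, 52), (21, 49), (24, 45), (28, 44), (35, 47), (40, 47)]
scene pad x [103.9 110.  148.1 155.4] 74
top yellow 17 x 21.0 39.0
[(21, 46), (24, 50), (28, 46), (31, 49), (36, 43), (39, 43)]
top pad x [107.9 140.5 149.6 153.8] 30
```

View pics/p7.png

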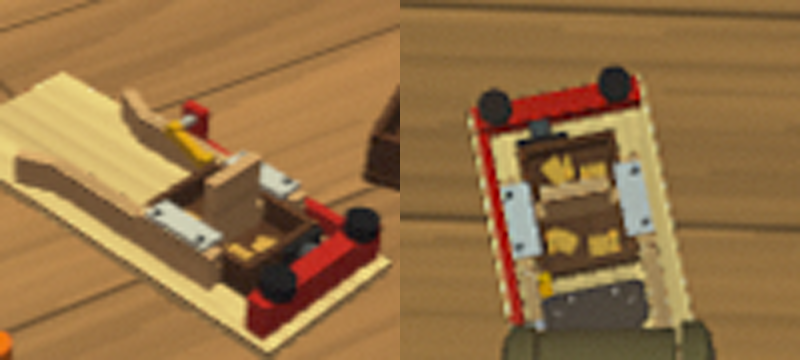

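The tote sits level under the lips, with its front on the bumper (left half, (310,240)) and the catch down behind it (right half, (545,285)). The gripper is clear, so I'll hand the job in.

```bash
python3 -c "
from station import *
print(hand_in())"
```

```text
the job is handed in; nothing more can be done
None
```

The tote is docked and released: it rests level against the dropped catch with its front on the bumper, the gripper is clear, and the job was handed in at about 26 s.

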